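# Put shoe patterns back on the rail and book them in with the scanner

### The arm

A 7-joint arm with a two-finger parallel gripper is mounted at the origin on the work surface. World frame = base frame: x ahead of the robot, y to its left, z up, the work surface at z = 0. Lengths are in m, angles in rad, forces in N, time in s.
With the tool pointing down it reaches from about 0.35 to 0.9 m from the base axis. Payload 8.1 kg.
Tool frame: the origin (TCP) lies on the centre line of the jaws, within the pads' length; the fingertips stand 11 mm ahead of it and the grasp point (between the pads) lies 8 mm behind it (arm.nose_length is the distance from the TCP to the fingertips, in m); z points along the fingers, y is the line along which they close (so a half turn about z gives the same grasp; the last joint's range is limited). The gripper opens to 92 mm and grips with 3 to 60 N. Pads are 19 mm wide; open, the fingers measure 130 mm over their backs; the gripper's body (75 mm by 190 mm) begins 47 mm behind the grasp point.
Start: joints at [1.011, 0.434, 0.025, 1.573, -0.012, 1.134, -0.075], TCP at [0.276, -0.561, 0.238] pointing down, gripper open.
Joint ranges: [-2.62, 2.62], [-0.44, 2.09], [-1.27, 1.32], [0.08, 2.57], [-1.32, 4.46], [0.12, 2], [-2.74, 2.74]. Speed limits (rad/s): [2.22, 2.22, 3.01, 3.01, 3.14, 3.14, 3.14].

### API

Orientations are given as a rotation vector (axis times angle).
In Python, from cell import arm gives the robot as it stands.
- The arm moves only by the tool jog_arm, never from a script. Its argument "moves" is a list of rows, each a list of 4 numbers: the shift along the tool's x, y, z in m, then the turn about the tool's z in rad. In form: [[tx, ty, tz, spin], ...]. A call has 1 to 20 rows; each row is the pose to reach, as a shift and turn from the pose commanded when the call began, along the tool's axes at that moment; what a row does not reach only later rows make up. A row lasts 1/8 s, in which the tool goes at most 62.5 mm and 10.7 degrees, less where a joint would pass 70% of its speed; a pose out of reach is approached as far as the arm can. A call with a gripper value outside its range is refused whole. "hand" is the finger opening in m, from 0 to 0.0918, set as the call begins (left out, the last holds). The fingers move at their own pace and stop on an object; "newtons" is the grip in N (left out, the last holds). Time passes only in rows, so rows that repeat a pose let the fingers close. It gives the time, the measured TCP pose, the force, the opening and the grip force at its end, in the units of the state.
- arm.observe(): the state, without advancing time (a new reading comes with each control period).
- arm.get_image(name): name is "scene" or "top"; returns a dict with "color" (384x512x3 uint8, red, green, blue), "z_map" (384x512 float32, m along the optical axis (not along the pixel's ray), 0 where there is no reading), "fx", "fy", "cx", "cy" (pixels), "rvec" (rotation vector, rad) and "tvec" (3), from world to camera coordinates, as OpenCV has them. Camera axes: x right, y down, z forward; pixel columns grow to the right and rows downward; lengths in m; the calibration is good to about 2 mm. A picture is of the moment at which its call begins.
- arm.sign_off(): hands the job in; it is judged then, once.
The state is a dict: "clock": time; "joints": joint angles; "dq": joint speeds; "joint_efforts": joint torques, N m; "position": TCP position; "ee_rot": TCP orientation; "force": force on the tool from outside, world axes, zero at the start; "ft_torque": the same for the moment, N m; "width": opening from 0.0 (shut) to 1.0 (fully open); "gripper_force": force on a finger pad.
Only numpy, scipy, OpenCV 4.12 (cv2) and the standard library are available. Lean on these libraries where they do the work, as an engineer would, in place of code of your own. Each camera call takes 0.05 s, during which the arm holds its last target. There are 200 camera calls.

### The job

Put these half-sole patterns away: stand the spray can that is in the way of the rail's barcode label upright on its cork mat, and hang every pattern from the rack on the rail by its hook, slid along past the black tape ring so that all of them hang between the ring and the stop collar. With all of them hanging there, take the barcode scanner and read first the job card and then the rail's label: point it squarely at the middle of the label from 10 cm away and keep it still for two seconds each time. Then lay the scanner back flat on its charging pad, lengthwise, let go of everything, and leave the shoe, the polish tin, the brush and the glue jar where they are.

Things in the scene. Friction and masses are not known exactly. Their poses are not given: they have to be found in the camera images.
- pattern1: half-sole pattern: plywood plate 5 mm thick, 60 mm wide and 115 mm tall, with a round top, under a flat black hook; 90 g; may be absent. Origin: middle of its straight lower edge; z up, x in the plane of the plate towards the hook's free tip, y through its thickness. Its hook point hook1 is at z 175 mm
- pattern2: half-sole pattern: plywood plate 5 mm thick, 60 mm wide and 108 mm tall, with a round top, under a flat black hook; 90 g; may be absent. Origin: middle of its straight lower edge; z up, x in the plane of the plate towards the hook's free tip, y through its thickness. Its hook point hook2 is at z 168 mm
- pattern3: half-sole pattern: plywood plate 5 mm thick, 60 mm wide and 100 mm tall, with a round top, under a flat black hook; 90 g; may be absent. Origin: middle of its straight lower edge; z up, x in the plane of the plate towards the hook's free tip, y through its thickness. Its hook point hook3 is at z 160 mm
- pattern4: half-sole pattern: plywood plate 5 mm thick, 60 mm wide and 92 mm tall, with a round top, under a flat black hook; 90 g; may be absent. Origin: middle of its straight lower edge; z up, x in the plane of the plate towards the hook's free tip, y through its thickness. Its hook point hook4 is at z 152 mm
- hook1 (a point): mid underside of the arch of pattern1's hook, which is to rest on the bar; axes as the pattern's. In mm from here: arch (pinch it across y; 8 thick) x -23..21, z 0..35; neck x -23..-11; free tip x 11..21, down to z -24; plate from z -60 down. The bar enters from +x, between tip and plate, then the pattern is lowered; fingers must stay above z 3 to clear the bar
- hook2 (a point): mid underside of the arch of pattern2's hook, which is to rest on the bar; axes as the pattern's. In mm from here: arch (pinch it across y; 8 thick) x -23..21, z 0..35; neck x -23..-11; free tip x 11..21, down to z -24; plate from z -60 down. The bar enters from +x, between tip and plate, then the pattern is lowered; fingers must stay above z 3 to clear the bar
- hook3 (a point): mid underside of the arch of pattern3's hook, which is to rest on the bar; axes as the pattern's. In mm from here: arch (pinch it across y; 8 thick) x -23..21, z 0..35; neck x -23..-11; free tip x 11..21, down to z -24; plate from z -60 down. The bar enters from +x, between tip and plate, then the pattern is lowered; fingers must stay above z 3 to clear the bar
- hook4 (a point): mid underside of the arch of pattern4's hook, which is to rest on the bar; axes as the pattern's. In mm from here: arch (pinch it across y; 8 thick) x -23..21, z 0..35; neck x -23..-11; free tip x 11..21, down to z -24; plate from z -60 down. The bar enters from +x, between tip and plate, then the pattern is lowered; fingers must stay above z 3 to clear the bar
- rack: wooden rack 75 x 188 mm, 52 mm high, fixed; origin under its centre on the bench, y along the row. Four slots, 40 mm deep with floors 12 mm above the bench, at y = -60, -20, 20 and 60 mm; pattern1 to pattern4 stand in them in this order at first, hook up, tips to +x
- rail_stand: bench rail, fixed; origin on the bench under mid-bar, x away from the robot. Polished bar (hooks glide), diameter 14 mm, axis along y at z 215, between wooden posts (30 x 18, 239 high) at y -150 and 150; black tape ring, flush, at y 54..62; stop collar, 32 across, with its face at y 125. Patterns are hooked on from -x, moving to +x, then lowered
- rail_label: barcode label 85 x 55 mm, centred on a sloping plate 100 mm wide; origin: centre of the printed face, 85 mm above the bench; z straight out of the face (to the robot and up, 40 degrees above level), x up the slope, y level. The rail's location label, on the rail stand at its x -30, y -215 mm; at first the can stands about 95 mm in front
- rail_label_front (a point): point 100 mm straight out from the middle of the rail's label: the place for the scanner's window
- card_label: barcode label 85 x 55 mm, centred on a sloping plate 100 mm wide; origin: centre of the printed face, 85 mm above the bench; z straight out of the face (to the robot and up, 40 degrees above level), x up the slope, y level. The job card's barcode, on a wooden stand of its own, fixed
- card_label_front (a point): point 100 mm straight out from the middle of the job card's label: the place for the scanner's window
- scanner: barcode scanner 170 mm long, flat on its pad at first; origin mid-length at its underside's level, x to the head, z up. In mm: grey grip 38 wide (y), x -85..45, z 22..48, with a black foot below its rear end; black head 56 wide from x 30 on, bent 40 degrees down. It looks along the head, 40 degrees below its x axis; no trigger. 180 g, best pinched across y near x = -15
- scanner_window (a point): centre of the glass window at the end of the scanner's head (scanner x 80, z 10 mm)
- scanner_aim (a point): point 100 mm ahead of the window along the line of sight (scanner x 156.6, z -54.3 mm)
- pad: flat black charging pad of the scanner, 200 x 120 mm and 4 mm thick, fixed; origin under its centre, x lengthwise
- can: spray can, 56 mm across and 145 mm high, with a black cap 44 mm across above it (170 mm in all); 250 g; origin under its centre, z up
- can_mat: square cork mat, 150 x 150 mm and 4 mm thick, fixed; origin under its centre
- shoe: brown leather shoe on its wooden tree, about 250 mm long, 80 mm wide and 125 mm high; origin on the bench under its middle, x towards the toe; loose, not to be moved
- tin: flat round polish tin, 75 mm across and 34 mm high; origin under its centre; loose, not to be moved
- brush: wooden shoe brush, 150 x 48 x 43 mm, bristles down; origin under its centre; loose, not to be moved
- glue_jar: round jar with a white cap, 64 mm across and 75 mm high; origin under its centre; loose, not to be moved
Not all that is in view belongs to the job. Leave any orange look-alike of the pattern4 alone.

How it is judged:
By the outcome, as a careful person would: the job done as asked, in the order asked, and still so for the second after the job is handed in, with the robot touching nothing.
Of pattern1, pattern2, pattern3, pattern4 only 2 to 4 are there at a start; the rules pass over those that are not, and their reading is None.
At some moment in a run one of scanner may be knocked a few centimetres aside while the robot is not near it.
It also fails if it takes over 210 s, if anything falls off the work surface, if the arm or the gripper's body presses on something with over 40 N, if the wrist force passes 120 N, or if a joint passes its speed limit or range.

## Working session

There is one attempt and no reset: what is moved stays moved. The work goes in short steps, Python scripts to look and compute and a tool call to move; the robot and the scene stay as the last step left them, time stands still between calls to the robot, and variables do not carry over. Pictures are saved under pics/ and viewed, at most 14 in all, crops included, and the job is handed in when it is done.

Besides the shell and the picture viewer there is one more tool, called after "Request:" as name(argument=value, ...), one argument or row to a line, values as JSON. jog_arm: Moves the arm, as the interface text tells. Its arguments: {"type":"object","properties":{"moves":{"type":"array"},"hand":{"type":"number"},"newtons":{"type":"number"}},"required":["moves"]}

```bash
ls; mkdir -p pics
cat > h.py <<'E'
import numpy as np, cv2
from scipy.spatial.transform import Rotation as R
from cell import arm
def grab(n,save=None):
    im=arm.get_image(n)
    if save: cv2.imwrite(save,im['color'][:,:,::-1])
    return im
def cloud(im):
    z=im['z_map'];v,u=np.mgrid[:z.shape[0],:z.shape[1]]
    P=np.dstack([(u-im['cx'])/im['fx']*z,(v-im['cy'])/im['fy']*z,z])
    Rm=R.from_rotvec(np.ravel(im['rvec'])).as_matrix()
    W=(P-np.ravel(im['tvec']))@Rm
    W[z==0]=np.nan
    return W
E
python3 - <<'E'
from h import *
for n in('scene','top'):
    im=grab(n,f'pics/{n}0.png'); W=cloud(im); np.savez(f'{n}0.npz',W=W,c=im['color'])
    Rm=R.from_rotvec(np.ravel(im['rvec'])).as_matrix(); print(n,'cam',-Rm.T@np.ravel(im['tvec']),Rm[2],im['fx'],im['cx'],im['cy'])
    cv2.imwrite(f'pics/{n}0b.png',cv2.resize(im['color'][:,:,::-1],(800,600),interpolation=cv2.INTER_CUBIC))
s=arm.observe();print(s)
E
```

```text
pics
scene cam [1.08052059 0.47330507 1.0626661 ] [-0.50634208 -0.38081083 -0.77369297] 424.23526776738277 257.3238187623383 191.9065151641527
top cam [0.42135066 0.00802986 1.13837832] [ 0.03453496 -0.01398538 -0.99930563] 365.3591325738218 253.912107340322 187.52175795738043
{'clock': 0.1, 'joints': array([ 1.01144517,  0.43516997,  0.02495883,  1.57400239, -0.01160229,
        1.13400151, -0.07510006]), 'dq': array([-1.69038349e-03, -1.60391246e-03,  2.54673584e-04, -2.14367211e-03,
        4.60028033e-04,  5.79289661e-06,  4.90261331e-04]), 'joint_efforts': array([ 2.85428687e-03, -6.69136119e+01,  9.88027900e-01, -3.15147471e+01,
       -6.05083513e-02,  3.74896161e-02,  4.25817504e-06]), 'position': array([ 0.27541253, -0.56055113,  0.23701436]), 'ee_rot': array([-3.05871214e+00, -7.10846185e-01,  6.96274693e-04]), 'force': array([ 0.66127558, -0.42811301,  0.58897405]), 'ft_torque': array([0.02036776, 0.02361495, 0.01213892]), 'gripper_force': 0.0, 'width': 1.0006664854063907}
```

View pics/scene0b.png

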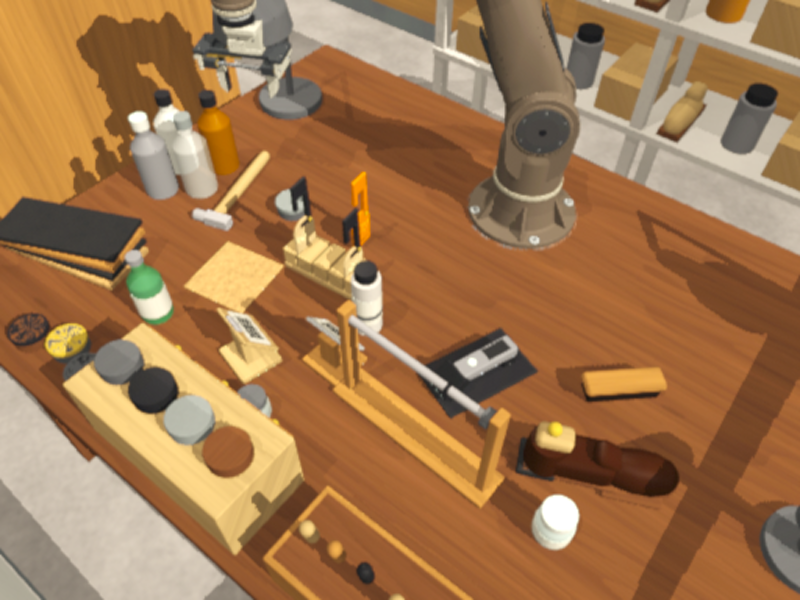

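View pics/top0b.png

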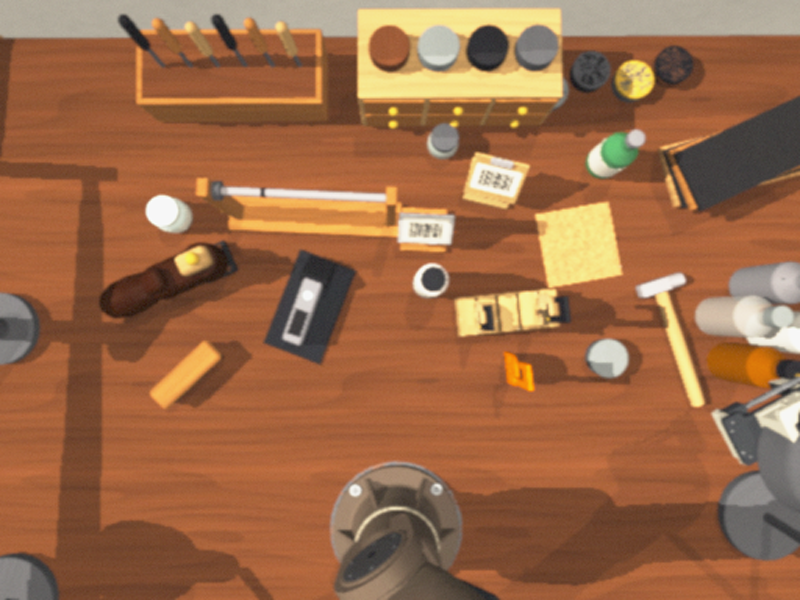

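The two views show two patterns in the rack, with black hooks at top view (487,315) and (555,307). An orange look-alike stands apart at (518,372) and stays where it is. The can is at (432,280), mat (578,243), rail (203–395,193), rail label (425,230), job card (497,180) and scanner (302,310). Next I measure them.

```bash
cat > m.py <<'E'
from h import *
T=np.load('top0.npz');S=np.load('scene0.npz')
s=512/800
def sel(D,box,zlo,zhi,f=None):
    W=D['W'];c=D['c'].astype(int);m=np.zeros(W.shape[:2],bool)
    a,b,e,g=[int(k*s) for k in box];m[b:g,a:e]=1
    m&=(W[...,2]>zlo)&(W[...,2]<zhi)
    if f is not None:m&=f(c)
    return W[m]
def rect(n,P):
    if len(P)<4: print(n,len(P));return
    r=cv2.minAreaRect((P[:,:2]*1000).astype(np.float32));print(n,len(P),'rect',np.round(r[0],1),np.round(r[1],1),round(r[2],1),'mean',np.round(P.mean(0)*1000,1))
dark=lambda c:c.max(2)<75
if __name__=='__main__':
    rect('can cap',sel(T,(400,255,460,310),.16,.18))
    rect('postL',sel(T,(185,170,225,215),.232,.245)); rect('postR',sel(T,(375,170,405,215),.232,.245))
    rect('bar',sel(T,(220,180,385,205),.21,.23))
    rect('rack',sel(T,(440,280,580,345),.045,.058))
    rect('mat',sel(T,(530,195,630,290),-.003,.009,lambda c:(c[...,0]>170)&(c[...,1]>130)))
    for n,b in(('raillab',(398,210,455,245)),('card',(465,150,530,205))):
        P=sel(T,b,.06,.115);rect(n,P);q=P-P.mean(0);print(np.linalg.svd(q,full_matrices=False)[2][2])
    rect('pad',sel(T,(255,240,365,370),.0,.012,lambda c:c.max(2)<70))
    rect('scanner',sel(T,(255,240,365,370),.025,.06))
    for n,b in(('hA',(470,290,510,340)),('hB',(535,280,580,335))):
        rect(n+'top',sel(T,b,.1,.26))
    for n,b in(('sA',(285,170,315,225)),('sB',(338,200,362,250))):
        P=sel(S,b,.11,.26,dark);rect(n,P);print(P[:,2].max() if len(P) else 0)
    rect('jar',sel(T,(140,190,200,240),.06,.09));rect('shoe',sel(T,(95,235,245,320),.03,.2));rect('brush',sel(T,(140,335,230,410),.03,.06))
    rect('orange',sel(T,(495,345,545,395),.05,.3))
E
python3 m.py
```

```text
can cap 210 rect [479.7 -65.9] [42.8 40.1] 0.2 mean [479.3 -65.6 169.7]
postL 94 rect [623.4 296.7] [34.2 27.6] 89.0 mean [623.3 302.  237.6]
postR 91 rect [608.2   4.9] [17.4 30.2] 89.6 mean [607.5   4.2 238.2]
bar 601 rect [619.  148.1] [264.3  28.2] 88.7 mean [615.2 151.8 220.1]
rack 1004 rect [ 421.3 -217.8] [ 70.  188.3] 5.2 mean [ 422.  -212.2   52. ]
mat 2357 rect [ 556.3 -372.6] [155.1 156.9] 9.6 mean [ 555.4 -371.6    4. ]
raillab 627 rect [578.2 -58.7] [99.4 47.6] 87.4 mean [578.9 -58.5  88.7]
[ 0.7537232  -0.04177839 -0.65586272]
card 697 rect [ 672.7 -191.3] [100.3  57.8] 77.0 mean [ 670.4 -191.    88. ]
[ 0.73771402 -0.18242433 -0.64999953]
pad 1155 rect [437.5 164.6] [114.8 193.4] 69.1 mean [428.3 155.8   4.1]
scanner 855 rect [447.9 167.5] [ 56.  170.7] 70.0 mean [452.5 164.4  48.5]
hAtop 127 rect [ 412.3 -158.1] [43.7  8.3] 5.6 mean [ 411.6 -156.6  170.2]
hBtop 233 rect [ 426.4 -276.9] [54.6  8.8] 3.5 mean [ 424.8 -275.5  174.6]
sA 146 rect [ 425.5 -274.4] [44.6 11.8] 6.2 mean [ 423.6 -273.8  189.7]
0.22679556232591422
sB 132 rect [ 415.4 -155.4] [38.3 10.1] 3.4 mean [ 415.  -154.6  169.7]
0.20259213388129416
jar 320 rect [616.3 431. ] [55.3 54.7] 76.9 mean [615.7 429.9  73.2]
shoe 1950 rect [486.  440.6] [ 71.7 250.3] 24.0 mean [485.7 427.1  77.1]
brush 803 rect [309.  399.3] [ 48.2 148.1] 43.3 mean [308.7 398.   41.5]
orange 211 rect [ 313.5 -223.2] [58.9  9.8] 3.8 mean [ 312.9 -221.5  132. ]
```

Run:
```python
import cv2,numpy as np
a=cv2.imread('pics/scene0.png')[105:200,150:260];b=cv2.imread('pics/top0.png')[175:260,285:375]
a=cv2.resize(a,(440,380),interpolation=cv2.INTER_CUBIC);b=cv2.resize(b,(360,340),interpolation=cv2.INTER_CUBIC)
o=np.zeros((380,800,3),np.uint8);o[:,:440]=a;o[:340,440:]=b;cv2.imwrite('pics/c1.png',o)
```

```text
(no output)
```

View pics/c1.png

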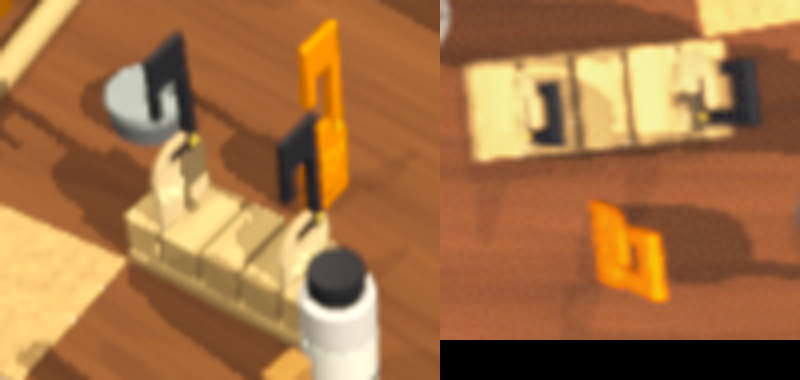

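Crop: black hooks at slots 1 and 4. By rack position and height these are pattern1 (top 0.222) and pattern4 (top 0.199). The orange one stands free on the bench outside the rack, so I leave it alone. Now the fine measurements and the move helper.

```bash
cat >> h.py <<'E'
def go(p=None,yaw=None,rel=None):
    """print shift in tool axes and spin to reach TCP p (mm), tool-x yaw deg (closing axis = yaw-90)"""
    s=arm.observe();Rt=R.from_rotvec(s['ee_rot']).as_matrix();x=np.array(s['position'])*1000
    y0=np.degrees(np.arctan2(Rt[1,0],Rt[0,0]))
    print('t',round(s['clock'],1),'pos',np.round(x,1),'yaw',round(y0,1),'tz',np.round(Rt[:,2],3),'F',np.round(s['force'],1),'w',round(s['width']*91.8,1),'g',round(s['gripper_force'],1),'q',np.round(s['joints'],2))
    if p is not None:
        d=Rt.T@(np.array(p)-x);print('  shift mm',np.round(d,1))
    if yaw is not None:
        a=(yaw-y0+90)%180-90;print('  spin rad',round(-np.radians(a),3),'or',round(-np.radians(a-180*np.sign(a)),3))
E
python3 - <<'E'
from m import *
go([480,-66,330],0)
white=lambda c:(c.min(2)>150)
for D,nm,bs in((T,'T',((398,205,455,250),(465,150,530,205))),(S,'S',((300,310,365,355),(225,305,285,355)))):
  for b in bs:
    P=sel(D,b,.05,.115);rect(nm+'plate',P)
    q=P[:]; c0=np.median(q,0)
    for _ in range(3):
        n=np.linalg.svd(q-q.mean(0),full_matrices=False)[2][2];n*=np.sign(n[2]);q=q[abs((q-q.mean(0))@n)<.004]
    L=sel(D,b,.05,.115,lambda c:(c.max(2)-c.min(2)<45)); L=L[abs((L-q.mean(0))@n)<.005]
    yy=np.cross([0,0,1],n);yy/=np.linalg.norm(yy);xx=np.cross(n,yy)
    ab=np.c_[(L-q.mean(0))@xx,(L-q.mean(0))@yy].astype(np.float32)*1000
    r=cv2.minAreaRect(ab);cc=(np.percentile(ab,1,0)+np.percentile(ab,99,0))/2
    print(nm,len(L),'n',np.round(n,3),'elev',np.degrees(np.arcsin(n[2])).round(1),'yaw',np.degrees(np.arctan2(-n[1],-n[0])).round(1),'rect',np.round(r,1) if 0 else r,'centre',np.round((q.mean(0)+xx*r[0][0]/1e3+yy*r[0][1]/1e3)*1e3,1))
gray=lambda c:(c.max(2)-c.min(2)<30)
for D,b in((T,(225,180,385,205)),(S,(355,315,490,415))):
    P=sel(D,b,.205,.228,gray);P=P[(P[:,1]>.03)&(P[:,1]<.25)]
    bins=[np.r_[np.median(P[abs(P[:,1]-y)<.02],0)*1000,np.ptp(P[abs(P[:,1]-y)<.02,0])*1e3] for y in(.05,.1,.15,.2,.23)];print(np.round(bins,1))
rect('postL S',sel(S,(485,405,512,430),.232,.245));rect('postR S',sel(S,(335,298,360,325),.232,.245))
rect('bottle',sel(T,(580,120,650,180),.1,.3))
E
```

```text
t 0.1 pos [ 275.4 -560.6  237. ] yaw 26.2 tz [-0.001  0.001 -1.   ] F [ 0.7 -0.4  0.6] w 91.9 g 0.0 q [ 1.01  0.44  0.02  1.57 -0.01  1.13 -0.08]
  shift mm [ 401.7 -353.8  -92.5]
  spin rad 0.457 or -2.685
Tplate 648 rect [578.2 -58.7] [99.4 47.6] 87.4 mean [578.2 -58.4  87.7]
T 599 n [-0.759  0.042  0.649] elev 40.5 yaw -3.2 rect ((-3.145732879638672, 1.2303504943847656), (97.91714477539062, 71.74490356445312), 88.5892105102539) centre [576.  -59.6  85.3]
Tplate 794 rect [ 670.9 -190.8] [99.7 62.3] 76.1 mean [ 667.3 -190.1   84.1]
T 474 n [-0.745  0.186  0.64 ] elev 39.8 yaw -14.0 rect ((5.252716064453125, 1.4714851379394531), (85.42201232910156, 64.70231628417969), 89.71659851074219) centre [ 669.9 -192.    87.8]
Splate 329 rect [554.4 -44.3] [122.3 101.5] 87.8 mean [583.4 -61.1  86.1]
S 38 n [-0.315  0.22   0.923] elev 67.4 yaw -34.9 rect ((-10.238117218017578, 16.445663452148438), (89.54502868652344, 85.4380874633789), 17.12192153930664) centre [557.  -64.4  76.9]
Splate 412 rect [ 669.2 -189.5] [100.7  58.9] 75.1 mean [ 670.9 -182.4   81.3]
S 158 n [-0.707  0.195  0.68 ] elev 42.8 yaw -15.4 rect ((22.860828399658203, 8.079124450683594), (79.98927307128906, 49.46358108520508), 89.42778778076172) centre [ 670.1 -188.1   86.2]
[[610.2  50.3 220.8   8.9]
 [613.7  99.8 220.6   8.5]
 [616.6 149.8 221.1  10.8]
 [618.2 198.  220.8  11.2]
 [619.9 230.8 221.1  11.7]]
[[612.1  49.4 221.2  14. ]
 [615.9 100.2 221.   11.2]
 [618.6 151.7 221.   11.8]
 [620.4 200.1 220.7  16.9]
 [621.7 230.  220.8  15. ]]
postL S 119 rect [623.8 304.7] [31.2 30.3] 36.2 mean [625.1 304.8 238.3]
postR S 81 rect [608.2   6.4] [18.5 29.5] 88.2 mean [609.3   7.8 238.8]
bottle 448 rect [ 716.4 -413.8] [62.5 52.3] 28.7 mean [ 713.9 -411.4  132. ]
```

Request:
jog_arm(
  moves=[
    [0, 0, -0.09, 0],
    [0, 0, -0.09, 0],
    [0.2, -0.177, -0.093, -0.5],
    [0.2, -0.177, -0.093, -0.5],
    [0.2, -0.177, -0.093, -0.5],
    [0.402, -0.354, -0.093, -1.114],
    [0.402, -0.354, -0.093, -1.114],
    [0.402, -0.354, -0.093, -1.114],
    [0.402, -0.354, -0.093, -1.114],
    [0.402, -0.354, -0.093, -1.114],
    [0.402, -0.354, -0.093, -1.114],
    [0.402, -0.354, -0.093, -1.114],
    [0.402, -0.354, -0.093, -1.114],
    [0.402, -0.354, -0.093, -1.114],
  ],
  hand=0.0918,
  newtons=25,
)

```text
clock: 1.85
position: [0.4799, -0.0674, 0.3306]
ee_rot: [2.224, 2.219, -0.001]
force: [0.5, 0.1, 0.1]
width: 1.003
gripper_force: 0.0
```

```bash
python3 -c "
from h import *
go([480,-66,130],90)"
```

```text
t 1.9 pos [479.9 -67.4 330.6] yaw 89.9 tz [-0.    -0.001 -1.   ] F [0.5 0.1 0.1] w 92.0 g 0.0 q [ 0.43  0.17 -0.47  1.72  0.08  1.26 -0.06]
  shift mm [1.500e+00 2.000e-01 2.006e+02]
  spin rad -0.002 or 3.139
```

Request:
jog_arm(
  moves=[
    [0.001, 0, 0.1, 0],
    [0.001, 0, 0.1, 0],
    [0.001, 0, 0.15, 0],
    [0.001, 0, 0.2, 0],
    [0.001, 0, 0.2, 0],
    [0.001, 0, 0.2, 0],
    [0.001, 0, 0.2, 0],
  ],
)

```text
clock: 2.72
position: [0.4818, -0.0652, 0.1328]
ee_rot: [2.22, 2.219, 0.003]
force: [-1.0, 0.0, 0.3]
width: 1.001
gripper_force: 0.0
```

Request:
jog_arm(
  moves=[
    [0, 0, 0, 0],
    [0, 0, 0, 0],
    [0, 0, 0, 0],
    [0, 0, 0, 0],
    [0, 0, 0, 0],
    [0, 0, 0, 0],
    [0, 0, 0, 0],
    [0, 0, 0, 0],
  ],
  hand=0.04,
  newtons=25,
)

```text
clock: 3.72
position: [0.4803, -0.065, 0.1308]
ee_rot: [2.221, 2.221, -0.0]
force: [-1.8, 0.4, 3.3]
width: 0.603
gripper_force: 25.0
```

Request:
jog_arm(
  moves=[
    [0, 0, -0.02, 0],
    [0, 0, -0.05, 0],
    [0, 0, -0.08, 0],
    [0, 0, -0.09, 0],
    [0, 0, -0.09, 0],
  ],
)

```text
clock: 4.35
position: [0.4803, -0.0651, 0.2205]
ee_rot: [2.221, 2.221, 0.0]
force: [0.3, -0.7, -2.6]
width: 0.604
gripper_force: 25.0
```

```bash
python3 -c "
from h import *
go([555,-371.5,136],0)"
```

```text
t 4.3 pos [480.3 -65.1 220.5] yaw 90.0 tz [ 0. -0. -1.] F [ 0.3 -0.7 -2.6] w 55.4 g 25.0 q [ 0.41  0.27 -0.47  1.9   0.14  1.01 -0.12]
  shift mm [-306.4   74.8   84.6]
  spin rad 1.571 or -1.571
```

Request:
jog_arm(
  moves=[
    [-0.1, 0.05, 0, 0.4],
    [-0.1, 0.05, 0, 0.4],
    [-0.1, 0.05, 0, 0.4],
    [-0.306, 0.075, 0, 1.571],
    [-0.306, 0.075, 0, 1.571],
    [-0.306, 0.075, 0, 1.571],
    [-0.306, 0.075, 0, 1.571],
    [-0.306, 0.075, 0, 1.571],
    [-0.306, 0.075, 0, 1.571],
    [-0.306, 0.075, 0, 1.571],
    [-0.306, 0.075, 0, 1.571],
    [-0.306, 0.075, 0.04, 1.571],
    [-0.306, 0.075, 0.06, 1.571],
    [-0.306, 0.075, 0.075, 1.571],
    [-0.306, 0.075, 0.08, 1.571],
    [-0.306, 0.075, 0.083, 1.571],
    [-0.306, 0.075, 0.085, 1.571],
    [-0.306, 0.075, 0.085, 1.571],
  ],
)

```text
clock: 6.6
position: [0.5555, -0.3711, 0.1362]
ee_rot: [3.141, -0.0, 0.001]
force: [-0.3, -0.7, -3.2]
width: 0.605
gripper_force: 25.0
```

```bash
python3 -c "
from h import *
go([555,-371.5,135],0)"
```

```text
t 6.6 pos [ 555.5 -371.1  136.2] yaw -0.0 tz [ 0.001 -0.    -1.   ] F [-0.3 -0.7 -3.2] w 55.5 g 25.0 q [ 0.51  0.59 -0.01  1.57  0.    0.98 -1.07]
  shift mm [-0.5  0.4  1.2]
  spin rad -0.0 or 3.141
```

Request:
jog_arm(
  moves=[
    [0, 0, 0.001, 0],
    [0, 0, 0.001, 0],
  ],
)

```text
clock: 6.85
position: [0.5557, -0.3711, 0.1352]
ee_rot: [3.141, -0.0, 0.001]
force: [0.2, -0.1, -0.8]
width: 0.606
gripper_force: 25.0
```

Request:
jog_arm(
  moves=[
    [0, 0, 0, 0],
    [0, 0, 0, 0],
    [0, 0, 0, 0],
    [0, 0, 0, 0],
    [0, 0, -0.06, 0],
    [0, 0, -0.12, 0],
    [0, 0, -0.18, 0],
    [0, 0, -0.18, 0],
    [0, 0, -0.18, 0],
    [0, 0, -0.18, 0],
  ],
  hand=0.085,
)

```text
clock: 8.1
position: [0.5547, -0.3706, 0.313]
ee_rot: [-3.14, 0.0, 0.004]
force: [-0.3, -0.6, 0.4]
width: 0.922
gripper_force: 0.0
```

```bash
python3 -c "
from m import *
im=grab('top','pics/top1.png');W=cloud(im);D=dict(W=W,c=im['color'])
rect('cap',sel(D,(520,180,640,300),.16,.19))
im=grab('scene','pics/scene1.png')
go([427,-276.7,187+24],5.2)
"
```

```text
cap 96 rect [ 507.3 -316.9] [ 42.9 152.8] 42.1 mean [ 541.6 -355.   172. ]
t 8.2 pos [ 554.8 -370.7  313.2] yaw -0.0 tz [-0.002  0.001 -1.   ] F [-0.8  0.1  0.8] w 85.1 g 0.0 q [ 0.5   0.46  0.01  1.34 -0.    1.34 -1.06]
  shift mm [-127.6  -93.8  102.6]
  spin rad -0.091 or 3.051
```

Request:
jog_arm(
  moves=[
    [-0.128, -0.094, 0, -0.091],
    [-0.128, -0.094, 0, -0.091],
    [-0.128, -0.094, 0, -0.091],
    [-0.128, -0.094, 0, -0.091],
    [-0.128, -0.094, 0.03, -0.091],
    [-0.128, -0.094, 0.06, -0.091],
    [-0.128, -0.094, 0.09, -0.091],
    [-0.128, -0.094, 0.104, -0.091],
    [-0.128, -0.094, 0.104, -0.091],
    [-0.128, -0.094, 0.104, -0.091],
    [-0.128, -0.094, 0.104, -0.091],
  ],
  hand=0.05,
)

```text
clock: 9.57
position: [0.428, -0.2773, 0.2117]
ee_rot: [3.137, 0.142, 0.003]
force: [0.7, -0.6, 0.1]
width: 0.55
gripper_force: 0.0
```

```bash
python3 -c "
from m import *
go([427,-276.7,187+22],5.2)
im=grab('scene');cv2.imwrite('pics/s2.png',cv2.resize(im['color'][90:215,140:300,::-1],(768,600),interpolation=cv2.INTER_CUBIC))
"
```

```text
t 9.6 pos [ 428.  -277.3  211.7] yaw 5.2 tz [ 0.002 -0.001 -1.   ] F [ 0.7 -0.6  0.1] w 50.5 g 0.0 q [ 0.51  0.28 -0.05  1.88  0.02  0.98 -1.03]
  shift mm [-0.9 -0.7  2.7]
  spin rad -0.0 or 3.141
```

View pics/s2.png

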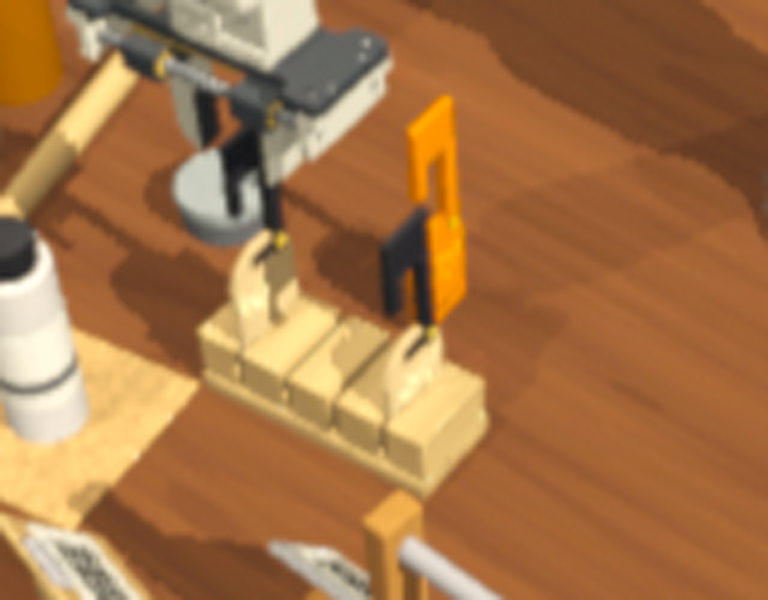

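The can stands upright on the mat at crop (45,350), and the jaws straddle pattern1's hook at (245,170). Closing.

Request:
jog_arm(
  moves=[
    [-0.001, -0.0005, 0.002, 0],
    [-0.001, -0.0005, 0.002, 0],
    [-0.001, -0.0005, 0.002, 0],
    [-0.001, -0.0005, 0.002, 0],
    [-0.001, -0.0005, 0.002, 0],
    [-0.001, -0.0005, 0.002, 0],
    [-0.001, -0.0005, 0.002, 0],
  ],
  hand=0.0,
  newtons=35,
)

```text
clock: 10.5
position: [0.4263, -0.2766, 0.2088]
ee_rot: [3.138, 0.142, 0.0]
force: [-0.1, -2.2, -0.8]
width: 0.083
gripper_force: 35.0
```

Request:
jog_arm(
  moves=[
    [0, 0, -0.02, 0],
    [0, 0, -0.05, 0],
    [0, 0, -0.08, 0],
    [0, 0, -0.11, 0],
    [0, 0, -0.11, 0],
    [0, 0, -0.11, 0],
  ],
)

```text
clock: 11.25
position: [0.4259, -0.2762, 0.3179]
ee_rot: [-3.138, -0.143, 0.002]
force: [0.0, 0.3, -1.3]
width: 0.083
gripper_force: 35.0
```

```bash
python3 -c "
from m import *
a=np.radians(-3.1);O=np.array([617.7,155]);Rr=np.array([[np.cos(a),-np.sin(a)],[np.sin(a),np.cos(a)]])
for l in((-60,100),(0,100),(0,105),(0,78)):print(l,(O+Rr@l).round(1))
x,y=O+Rr@(-60,100)
go([x,y,257+22],-3.1)
im=grab('scene');W=cloud(im);P=W[(W[...,2]>.2)&(im['color'].max(2)<75)&(abs(W[...,0]-.427)<.035)&(abs(W[...,1]+.277)<.02)];rect('hook',P);print(np.sort(P[:,2])[[0,-1]])
"
```

```text
(-60, 100) [563.2 258.1]
(0, 100) [623.1 254.9]
(0, 105) [623.4 259.8]
(0, 78) [621.9 232.9]
t 11.2 pos [ 425.9 -276.2  317.9] yaw 5.2 tz [-0.001  0.001 -1.   ] F [ 0.   0.3 -1.3] w 7.6 g 35.0 q [ 0.51  0.19 -0.04  1.72  0.01  1.23 -1.02]
  shift mm [ 185.2 -519.6   39.1]
  spin rad 0.145 or -2.997
hook 223 rect [ 432.2 -276.3] [38.9 59.4] 89.5 mean [ 438.9 -273.6  353.6]
[0.23514537 0.57440036]
```

Request:
jog_arm(
  moves=[
    [0.076, -0.019, 0, 0],
    [0.076, -0.019, 0, 0],
    [0.112, -0.418, 0, 0.145],
    [0.112, -0.418, 0, 0.145],
    [0.112, -0.418, 0, 0.145],
    [0.112, -0.418, 0, 0.145],
    [0.112, -0.418, 0, 0.145],
    [0.112, -0.418, 0, 0.145],
    [0.112, -0.418, 0, 0.145],
    [0.112, -0.418, 0, 0.145],
    [0.185, -0.52, 0, 0.145],
    [0.185, -0.52, 0, 0.145],
    [0.185, -0.52, 0.02, 0.145],
    [0.185, -0.52, 0.039, 0.145],
    [0.185, -0.52, 0.039, 0.145],
    [0.185, -0.52, 0.039, 0.145],
    [0.185, -0.52, 0.039, 0.145],
  ],
)

```text
clock: 13.42
position: [0.5639, 0.2578, 0.2807]
ee_rot: [-3.14, 0.086, -0.002]
force: [0.3, 0.6, -1.2]
width: 0.088
gripper_force: 35.0
```

```bash
python3 -c "
from m import *
x,y=623.1,254.9
go([x,y,279],-3.1)
im=grab('scene');W=cloud(im);p=arm.observe()['position'];c=im['color']
a=np.radians(-3.1);ex=np.array([np.cos(a),np.sin(a)]);ey=np.array([-ex[1],ex[0]])
L=np.dstack([(W[...,:2]-p[:2])@ex,(W[...,:2]-p[:2])@ey,W[...,2]-p[2]+.022])*1000
m=(c.max(2)<80)&(abs(L[...,0])<40)&(abs(L[...,1])<12)
for lo,hi in((-58,-30),(-22,-14),(-14,-6),(-6,2)):
    Q=L[m&(L[...,2]>lo)&(L[...,2]<hi)]; print(lo,hi,len(Q),np.percentile(Q,[2,98],0).round(1) if len(Q) else '')
m=(abs(L[...,0])<45)&(abs(L[...,1])<15)&(L[...,2]<-62)&(L[...,2]>-150);Q=L[m];print('plate',len(Q),np.percentile(Q,[2,98],0).round(1))
v,u=np.nonzero(m);cv2.imwrite('pics/s3.png',cv2.resize(c[120:320,220:400,::-1],(540,600),interpolation=cv2.INTER_CUBIC))
"
```

```text
t 13.4 pos [563.9 257.8 280.7] yaw -3.2 tz [ 0.001  0.001 -1.   ] F [ 0.3  0.6 -1.2] w 8.1 g 35.0 q [-0.3   0.42 -0.32  1.5   0.14  1.24 -2.26]
  shift mm [59.2 -0.4  1.8]
  spin rad -0.001 or 3.141
-58 -30 35 [[-23.4  -3.3 -57. ]
 [-11.5   5.7 -32.1]]
-22 -14 10 [[  8.9  -1.5 -20.1]
 [ 19.8   5.1 -14.3]]
-14 -6 8 [[ 11.2  -1.9 -12.1]
 [ 19.9   5.1  -9.5]]
-6 2 12 [[11.2 -0.6 -5.6]
 [19.8  5.1  1.6]]
plate 162 [[ -30.8   -0.7 -145.6]
 [  27.7    5.8  -63.2]]
```

View pics/s3.png

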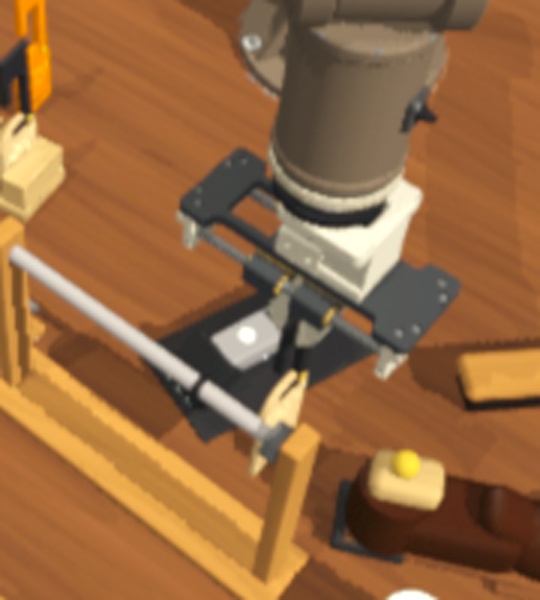

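Request:
jog_arm(
  moves=[
    [0.02, 0, 0.002, 0],
    [0.04, 0, 0.002, 0],
    [0.059, 0, 0.002, 0],
    [0.059, 0, 0.002, 0],
    [0.059, 0, 0.002, 0],
    [0.059, 0, 0.002, 0],
  ],
)

```text
clock: 14.22
position: [0.6217, 0.2553, 0.2781]
ee_rot: [-3.14, 0.084, -0.0]
force: [0.1, -1.2, -1.4]
width: 0.084
gripper_force: 35.0
```

Request:
jog_arm(
  moves=[
    [0, 0, 0.01, 0],
    [0, 0, 0.02, 0],
    [0, 0, 0.025, 0],
    [0, 0, 0.03, 0],
    [0, 0, 0.034, 0],
    [0, 0, 0.034, 0],
    [0, 0, 0.034, 0],
  ],
)

```text
clock: 15.1
position: [0.6224, 0.255, 0.2438]
ee_rot: [-3.14, 0.085, -0.0]
force: [-0.3, 0.6, -1.0]
width: 0.083
gripper_force: 35.0
```

```bash
python3 -c "
from m import *
go([623.1,254.9,244],-3.1)"
```

```text
t 15.1 pos [622.4 255.  243.8] yaw -3.1 tz [ 0.  0. -1.] F [-0.3  0.6 -1. ] w 7.7 g 35.0 q [-0.28  0.53 -0.3   1.41  0.16  1.22 -2.22]
  shift mm [ 0.7  0.1 -0.2]
  spin rad -0.0 or 3.141
```

Request:
jog_arm(
  moves=[
    [0, -0.003, 0, 0],
    [0, -0.006, 0, 0],
    [0, -0.006, 0.001, 0],
    [0, -0.006, 0.002, 0],
    [0, -0.006, 0.002, 0],
  ],
)

```text
clock: 15.72
position: [0.6228, 0.2617, 0.2435]
ee_rot: [-3.139, 0.085, -0.003]
force: [-3.1, -1.4, 10.4]
width: 0.085
gripper_force: 35.0
```

```bash
python3 -c "
from m import *
go([623.1,254.9,244],-3.1)
im=grab('scene');cv2.imwrite('pics/s4.png',cv2.resize(im['color'][190:320,260:390,::-1],(600,600),interpolation=cv2.INTER_CUBIC))"
```

```text
t 15.7 pos [622.8 261.7 243.5] yaw -3.1 tz [ 0.002  0.001 -1.   ] F [-3.1 -1.4 10.4] w 7.8 g 35.0 q [-0.29  0.54 -0.3   1.41  0.16  1.22 -2.23]
  shift mm [ 0.7  6.7 -0.5]
  spin rad 0.0 or -3.141
```

View pics/s4.png

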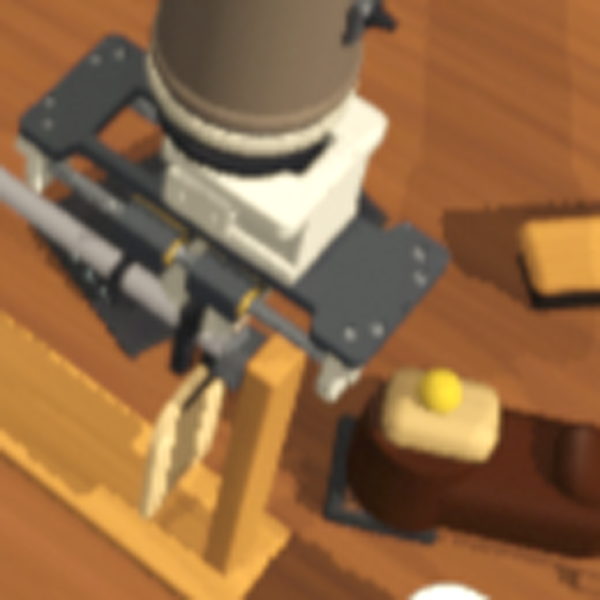

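The hook sits on the bar (10 N up), with the pattern between the ring (120,270) and the collar (235,355). Releasing.

Request:
jog_arm(
  moves=[
    [0, 0, -0.001, 0],
    [0, 0, -0.001, 0],
    [0, 0, -0.001, 0],
    [0, 0, -0.001, 0],
    [0, 0, -0.02, 0],
    [0, 0, -0.04, 0],
    [0, 0, -0.06, 0],
    [0, 0, -0.1, 0],
    [0, 0, -0.1, 0],
    [0, 0, -0.1, 0],
  ],
  hand=0.019,
)

```text
clock: 17.02
position: [0.6225, 0.2609, 0.3412]
ee_rot: [3.14, -0.085, -0.001]
force: [0.7, 0.2, 0.2]
width: 0.207
gripper_force: 0.0
```

```bash
cat > chk.py <<'E'
from m import *
def hang():
    im=grab('scene');W=cloud(im);c=im['color'];O=np.array([617.7,155]);a=np.radians(-3.1);ex=np.array([np.cos(a),np.sin(a)]);ey=np.array([-ex[1],ex[0]])
    P=W*1000;L=np.dstack([(P[...,:2]-O)@ex,(P[...,:2]-O)@ey,P[...,2]])
    for n,m in(('hook',(c.max(2)<80)&(L[...,2]>232)&(L[...,2]<275)&(abs(L[...,0])<30)),('plate',(L[...,2]>50)&(L[...,2]<150)&(abs(L[...,0])<45)&(abs(L[...,1])<135))):
        Q=L[m];k=np.unique(np.round(Q[:,1]/10),return_counts=True);print(n,len(Q),np.percentile(Q,[3,50,97],0).round(1) if len(Q) else '',dict(zip(k[0]*10,k[1])))
hang()
E
python3 -c "
from chk import *
go([500,100,330],0);go([415,-157,164+22],5.2)
"
```

```text
hook 123 [[-23.2 104.6 233.4]
 [ -1.4 110.9 253.7]
 [ 17.8 112.4 259.6]] {np.float64(100.0): np.int64(6), np.float64(110.0): np.int64(117)}
plate 241 [[-28.2 106.7  52.7]
 [  6.  110.3  99.5]
 [ 29.3 111.1 146.7]] {np.float64(110.0): np.int64(241)}
t 17.1 pos [622.3 260.6 340.6] yaw -3.1 tz [-0.001 -0.001 -1.   ] F [-0.5  0.4 -0.2] w 18.8 g 0.0 q [-0.3   0.49 -0.3   1.25  0.14  1.43 -2.21]
  shift mm [-113.4  167.    10.9]
  spin rad -0.054 or 3.087
t 17.1 pos [622.3 260.6 340.6] yaw -3.1 tz [-0.001 -0.001 -1.   ] F [-0.5  0.4 -0.2] w 18.8 g 0.0 q [-0.3   0.49 -0.3   1.25  0.14  1.43 -2.21]
  shift mm [-184.2  428.1  155.3]
  spin rad -0.145 or 2.997
```

Request:
jog_arm(
  moves=[
    [-0.184, 0.428, 0, -0.145],
    [-0.184, 0.428, 0, -0.145],
    [-0.184, 0.428, 0, -0.145],
    [-0.184, 0.428, 0, -0.145],
    [-0.184, 0.428, 0, -0.145],
    [-0.184, 0.428, 0, -0.145],
    [-0.184, 0.428, 0, -0.145],
    [-0.184, 0.428, 0, -0.145],
    [-0.184, 0.428, 0, -0.145],
    [-0.184, 0.428, 0, -0.145],
    [-0.184, 0.428, 0.05, -0.145],
    [-0.184, 0.428, 0.1, -0.145],
    [-0.184, 0.428, 0.13, -0.145],
    [-0.184, 0.428, 0.155, -0.145],
    [-0.184, 0.428, 0.155, -0.145],
    [-0.184, 0.428, 0.155, -0.145],
    [-0.184, 0.428, 0.155, -0.145],
  ],
  hand=0.05,
)

```text
clock: 19.2
position: [0.4166, -0.1564, 0.1878]
ee_rot: [3.138, 0.143, 0.003]
force: [-0.3, -0.7, 0.2]
width: 0.545
gripper_force: 0.0
```

```bash
python3 -c "
from m import *
go([415,-157,186],5.2)"
```

```text
t 19.2 pos [ 416.6 -156.4  187.8] yaw 5.2 tz [ 0.002 -0.    -1.   ] F [-0.3 -0.7  0.2] w 50.0 g 0.0 q [ 0.37  0.21 -0.15  2.05  0.04  0.89 -1.29]
  shift mm [-1.7  0.5  1.8]
  spin rad 0.0 or -3.141
```

Request:
jog_arm(
  moves=[
    [-0.001, 0, 0.002, 0],
    [-0.001, 0, 0.002, 0],
    [-0.001, 0, 0.002, 0],
    [-0.001, 0, 0.002, 0],
    [-0.001, 0, 0.002, 0],
    [-0.001, 0, 0.002, 0],
    [-0.001, 0, 0.002, 0],
  ],
  hand=0.0,
  newtons=35,
)

```text
clock: 20.08
position: [0.4148, -0.1568, 0.1848]
ee_rot: [3.138, 0.142, 0.0]
force: [0.9, -2.1, 0.5]
width: 0.081
gripper_force: 35.0
```

Request:
jog_arm(
  moves=[
    [0, 0, -0.02, 0],
    [0, 0, -0.05, 0],
    [0, 0, -0.08, 0],
    [0, 0, -0.11, 0],
    [0, 0, -0.13, 0],
    [0, 0, -0.13, 0],
    [0, 0, -0.13, 0],
  ],
)

```text
clock: 20.95
position: [0.4142, -0.1563, 0.3137]
ee_rot: [-3.138, -0.143, 0.002]
force: [-0.8, 0.5, -1.8]
width: 0.087
gripper_force: 35.0
```

```bash
python3 -c "
from m import *
go([500,100,316],5.2);go([561.6,228.1,279],-3.1)"
```

```text
t 20.9 pos [ 414.2 -156.3  313.7] yaw 5.2 tz [-0.001  0.    -1.   ] F [-0.8  0.5 -1.8] w 8.0 g 35.0 q [ 0.38  0.08 -0.15  1.86  0.01  1.2  -1.25]
  shift mm [ 108.7 -247.5   -2.3]
  spin rad 0.0 or -3.141
t 20.9 pos [ 414.2 -156.3  313.7] yaw 5.2 tz [-0.001  0.    -1.   ] F [-0.8  0.5 -1.8] w 8.0 g 35.0 q [ 0.38  0.08 -0.15  1.86  0.01  1.2  -1.25]
  shift mm [ 181.7 -369.4   34.7]
  spin rad 0.145 or -2.997
```

Request:
jog_arm(
  moves=[
    [0.109, -0.248, 0, 0.05],
    [0.109, -0.248, 0, 0.05],
    [0.109, -0.248, 0, 0.05],
    [0.109, -0.248, 0, 0.05],
    [0.109, -0.248, 0, 0.05],
    [0.109, -0.248, 0, 0.05],
    [0.182, -0.369, 0, 0.145],
    [0.182, -0.369, 0, 0.145],
    [0.182, -0.369, 0.02, 0.145],
    [0.182, -0.369, 0.035, 0.145],
    [0.182, -0.369, 0.035, 0.145],
    [0.182, -0.369, 0.035, 0.145],
    [0.182, -0.369, 0.035, 0.145],
  ],
)

```text
clock: 22.58
position: [0.5629, 0.2265, 0.2808]
ee_rot: [-3.14, 0.087, -0.002]
force: [0.6, 0.9, -0.2]
width: 0.088
gripper_force: 35.0
```

```bash
python3 -c "
from m import *
x,y=621.6,224.9
go([x,y,279],-3.1)
im=grab('scene');W=cloud(im);p=arm.observe()['position'];c=im['color']
a=np.radians(-3.1);ex=np.array([np.cos(a),np.sin(a)]);ey=np.array([-ex[1],ex[0]])
L=np.dstack([(W[...,:2]-p[:2])@ex,(W[...,:2]-p[:2])@ey,W[...,2]-p[2]+.022])*1000
m=(c.max(2)<80)&(abs(L[...,0])<40)&(abs(L[...,1])<12)
for lo,hi in((-58,-30),(-22,-6),(-6,2)):
    Q=L[m&(L[...,2]>lo)&(L[...,2]<hi)]; print(lo,hi,len(Q),np.percentile(Q,[2,98],0).round(1) if len(Q) else '')
"
```

```text
t 22.6 pos [562.9 226.5 280.8] yaw -3.2 tz [ 0.002  0.    -1.   ] F [ 0.6  0.9 -0.2] w 8.1 g 35.0 q [-0.21  0.41 -0.38  1.53  0.16  1.23 -2.24]
  shift mm [58.7 -1.7  1.8]
  spin rad -0.002 or 3.14
-58 -30 32 [[-24.5  -3.1 -56.3]
 [-12.9   5.6 -31.4]]
-22 -6 19 [[  7.2  -2.  -21.1]
 [ 18.5   4.6  -6.7]]
-6 2 11 [[10.5 -2.2 -5.3]
 [18.5  5.5  1.7]]
```

Request:
jog_arm(
  moves=[
    [0.02, -0.001, 0.002, 0],
    [0.04, -0.001, 0.002, 0],
    [0.06, -0.001, 0.002, 0],
    [0.06, -0.001, 0.002, 0],
    [0.06, -0.001, 0.002, 0],
    [0.06, -0.001, 0.002, 0],
    [0.06, -0.001, 0.012, 0],
    [0.06, -0.001, 0.022, 0],
    [0.06, -0.001, 0.03, 0],
    [0.06, -0.001, 0.035, 0],
    [0.06, -0.001, 0.035, 0],
    [0.06, -0.001, 0.035, 0],
  ],
)

```text
clock: 24.12
position: [0.6227, 0.2252, 0.245]
ee_rot: [-3.14, 0.085, -0.001]
force: [0.5, 0.5, -0.2]
width: 0.086
gripper_force: 35.0
```

Request:
jog_arm(
  moves=[
    [0, -0.003, 0.001, 0],
    [0, -0.006, 0.002, 0],
    [0, -0.008, 0.0025, 0],
    [0, -0.008, 0.0025, 0],
  ],
)

```text
clock: 24.62
position: [0.6232, 0.2336, 0.2427]
ee_rot: [-3.14, 0.085, -0.002]
force: [0.3, 0.1, 2.2]
width: 0.084
gripper_force: 35.0
```

```bash
python3 -c "
from chk import *
go([621.9,232.9,244],-3.1)"
```

```text
hook 121 [[-19.3  78.1 233.3]
 [ 12.  108.6 249.8]
 [ 19.3 112.3 258.7]] {np.float64(70.0): np.int64(1), np.float64(80.0): np.int64(36), np.float64(100.0): np.int64(1), np.float64(110.0): np.int64(83)}
plate 435 [[-28.1  79.6  56.4]
 [  6.4 108.1 105.7]
 [ 28.9 111.  148.6]] {np.float64(80.0): np.int64(196), np.float64(100.0): np.int64(1), np.float64(110.0): np.int64(238)}
t 24.7 pos [623.2 233.5 242.7] yaw -3.1 tz [ 0.001  0.001 -1.   ] F [ 1.2 -0.1  3.2] w 7.5 g 35.0 q [-0.22  0.53 -0.35  1.43  0.19  1.21 -2.22]
  shift mm [-1.2  0.7 -1.3]
  spin rad 0.0 or -3.142
```

Request:
jog_arm(
  moves=[
    [0, 0, 0, 0],
    [0, 0, 0, 0],
    [0, 0, 0, 0],
    [0, 0, 0, 0],
    [0, 0, -0.02, 0],
    [0, 0, -0.04, 0],
    [0, 0, -0.06, 0],
    [0, 0, -0.1, 0],
    [0, 0, -0.1, 0],
    [0, 0, -0.1, 0],
  ],
  hand=0.017,
)

```text
clock: 25.92
position: [0.6228, 0.2331, 0.3418]
ee_rot: [3.14, -0.085, -0.0]
force: [0.1, -0.2, -1.3]
width: 0.185
gripper_force: 0.0
```

Request:
jog_arm(
  moves=[
    [-0.1, 0.15, 0, 0],
    [-0.1, 0.25, 0, 0],
    [-0.1, 0.25, 0, 0],
    [-0.1, 0.25, 0, 0],
    [-0.1, 0.25, 0, 0],
    [-0.1, 0.25, 0, 0],
    [-0.1, 0.25, 0, 0],
  ],
  hand=0.07,
)

```text
clock: 26.8
position: [0.5096, -0.0099, 0.3416]
ee_rot: [-3.14, 0.083, 0.001]
force: [0.5, 0.5, -0.2]
width: 0.763
gripper_force: 0.0
```

```bash
python3 -c "
from chk import *
go()
im=grab('top');W=cloud(im);D=dict(W=W,c=im['color']);np.savez('top2.npz',**D)
rect('scanner',sel(D,(255,240,365,370),.025,.06))
b=sel(D,(255,240,365,370),.04,.06,lambda c:c.min(2)>70);rect('grip',b)
rect('head',sel(D,(255,240,365,370),.015,.06,lambda c:c.max(2)<70))
rect('pad',sel(D,(255,240,365,370),.0,.012,lambda c:c.max(2)<70))
o=im['color'][140:245,150:260,::-1];o2=grab('scene')['color'][200:290,255:350,::-1]
O=np.zeros((420,800,3),np.uint8);O[:,:400]=cv2.resize(o,(400,420),interpolation=2);O[:378,400:]=cv2.resize(o2,(400,378),interpolation=2);cv2.imwrite('pics/c5.png',O)
"
```

```text
hook 231 [[-20.4  77.1 233.5]
 [  1.2  84.1 253.3]
 [ 18.8 112.6 259.8]] {np.float64(80.0): np.int64(124), np.float64(110.0): np.int64(107)}
plate 426 [[-26.9  79.6  56.4]
 [  6.8 108.1 105.1]
 [ 29.5 111.1 146.9]] {np.float64(80.0): np.int64(194), np.float64(110.0): np.int64(232)}
t 26.9 pos [509.7  -9.6 341.7] yaw -3.0 tz [-0.001  0.001 -1.   ] F [0.  0.6 0.9] w 70.2 g 0.0 q [ 0.17  0.2  -0.31  1.66  0.06  1.29 -1.77]
scanner 871 rect [447.4 203.7] [ 55.8 171. ] 69.4 mean [452.6 201.3  48.1]
grip 493 rect [428.1 212.4] [ 38.9 128.7] 69.1 mean [431.9 210.   50.9]
head 324 rect [456.9 199.2] [ 52.7 150.4] 68.8 mean [486.1 185.8  44.4]
pad 1261 rect [436.  165.1] [113.  192.4] 68.8 mean [430.4 155.7   4. ]
```

View pics/c5.png

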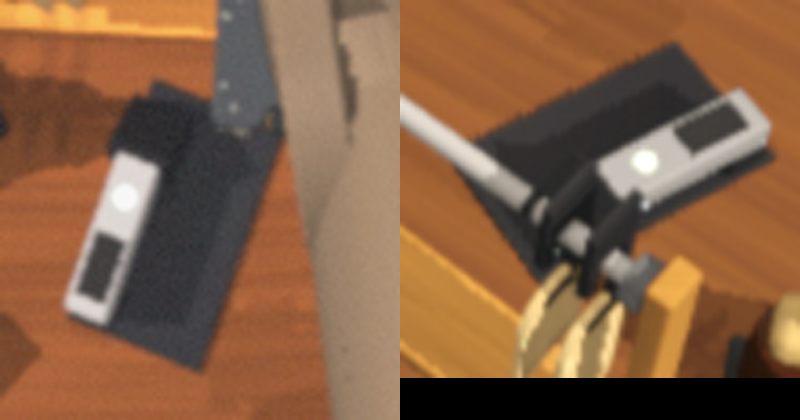

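```bash
python3 -c "
from m import *
go([433.4,209.6,120],159.3)"
```

```text
t 26.9 pos [509.8  -9.6 341.8] yaw -3.0 tz [-0.001  0.001 -1.   ] F [-0.3  0.6  0.3] w 70.2 g 0.0 q [ 0.17  0.2  -0.31  1.66  0.06  1.29 -1.77]
  shift mm [ -87.5 -214.9  222. ]
  spin rad 0.309 or -2.832
```

Request:
jog_arm(
  moves=[
    [-0.088, -0.215, 0, -1.4],
    [-0.088, -0.215, 0, -1.4],
    [-0.088, -0.215, 0, -1.4],
    [-0.088, -0.215, 0, -1.4],
    [-0.088, -0.215, 0, -1.4],
    [-0.088, -0.215, 0, -1.4],
    [-0.088, -0.215, 0, -1.4],
    [-0.088, -0.215, 0, -1.4],
    [-0.088, -0.215, 0, -2.832],
    [-0.088, -0.215, 0, -2.832],
    [-0.088, -0.215, 0, -2.832],
    [-0.088, -0.215, 0, -2.832],
    [-0.088, -0.215, 0, -2.832],
    [-0.088, -0.215, 0.05, -2.832],
    [-0.088, -0.215, 0.1, -2.832],
    [-0.088, -0.215, 0.15, -2.832],
    [-0.088, -0.215, 0.2, -2.832],
    [-0.088, -0.215, 0.222, -2.832],
    [-0.088, -0.215, 0.222, -2.832],
    [-0.088, -0.215, 0.222, -2.832],
  ],
  hand=0.065,
)

```text
clock: 29.45
position: [0.4337, 0.2094, 0.1212]
ee_rot: [0.567, 3.089, 0.002]
force: [0.2, 0.6, 0.2]
width: 0.711
gripper_force: 0.0
```

```bash
python3 -c "
from m import *
go([433.4,209.6,31],159.3)"
```

```text
t 29.4 pos [433.7 209.4 121.2] yaw 159.2 tz [ 0.001  0.001 -1.   ] F [0.2 0.6 0.2] w 65.3 g 0.0 q [ 0.03  0.46 -0.77  2.01  0.43  0.84  0.22]
  shift mm [ 0.4 -0.1 90.2]
  spin rad -0.002 or 3.14
```

Request:
jog_arm(
  moves=[
    [0, 0, 0.04, 0],
    [0, 0, 0.07, 0],
    [0, 0, 0.09, 0],
    [0, 0, 0.09, 0],
    [0, 0, 0.09, 0],
    [0, 0, 0.09, 0],
  ],
)

```text
clock: 30.2
position: [0.4341, 0.2088, 0.0314]
ee_rot: [0.569, 3.088, 0.002]
force: [-0.6, -0.4, -0.0]
width: 0.708
gripper_force: 0.0
```

Request:
jog_arm(
  moves=[
    [0, 0, 0, 0],
    [0, 0, 0, 0],
    [0, 0, 0, 0],
    [0, 0, 0, 0],
    [0, 0, 0, 0],
    [0, 0, 0, 0],
    [0, 0, 0, 0],
  ],
  hand=0.02,
  newtons=30,
)

```text
clock: 31.08
position: [0.4335, 0.2087, 0.0303]
ee_rot: [0.568, 3.09, 0.001]
force: [-0.6, 2.7, 3.1]
width: 0.411
gripper_force: 30.0
```

Request:
jog_arm(
  moves=[
    [0, 0, -0.02, 0],
    [0, 0, -0.06, 0],
    [0, 0, -0.12, 0],
    [0, 0, -0.18, 0],
    [0, 0, -0.23, 0],
    [0, 0, -0.23, 0],
    [0, 0, -0.23, 0],
    [0, 0, -0.23, 0],
  ],
)

```text
clock: 32.08
position: [0.4325, 0.2075, 0.2585]
ee_rot: [-0.568, -3.087, 0.003]
force: [0.6, -0.3, -1.9]
width: 0.413
gripper_force: 30.0
```

```bash
cat > sc.py <<'E'
from m import *
# scanner grip points seen by scene: fit in TCP frame (x'=scanner fwd = -tool x)
def held():
    s=arm.observe();p=np.array(s['position'])*1000;Rt=R.from_rotvec(s['ee_rot']).as_matrix()
    yaw=np.arctan2(-Rt[1,0],-Rt[0,0]);ex=np.array([np.cos(yaw),np.sin(yaw)]);ey=np.array([-ex[1],ex[0]])
    for n in('scene','top'):
        im=grab(n);W=cloud(im)*1000;c=im['color'].astype(int)
        L=np.dstack([(W[...,:2]-p[:2])@ex,(W[...,:2]-p[:2])@ey,W[...,2]-p[2]])
        B=(abs(L[...,1])<32)&(L[...,2]<24)&(L[...,2]>-45)
        far=B&(L[...,0]>20)&(L[...,0]<125);rear=B&(L[...,0]<-15)&(L[...,0]>-90)
        for k,m in(('head',far),('rear',rear)):
            Q=L[m]
            if len(Q)>5:
                print(n,k,len(Q),np.percentile(Q,[1,50,99],0).round(1).tolist())
                t=Q[Q[:,2]>10]
                if len(t)>20:
                    A=np.c_[t[:,:2],np.ones(len(t))];f=np.linalg.lstsq(A,t[:,2],rcond=None)[0];print('   top plane slope',f.round(3),len(t))
    print('yaw',np.degrees(yaw).round(1))
E
python3 -c "
from sc import *
go();held()
im=grab('scene');cv2.imwrite('pics/s6.png',cv2.resize(im['color'][130:330,230:450,::-1],(660,600),interpolation=2))
"
```

```text
t 32.1 pos [432.5 207.5 258.5] yaw 159.2 tz [-0.003 -0.001 -1.   ] F [ 0.6 -0.3 -1.9] w 37.9 g 30.0 q [ 0.15  0.3  -0.87  1.83  0.25  1.13  0.39]
scene head 659 [[21.0, -23.9, -12.9], [73.6, 8.9, 13.1], [99.2, 29.8, 23.8]]
   top plane slope [-0.113 -0.052 25.235] 383
scene rear 6 [[-53.0, -16.5, 21.4], [-43.7, -15.1, 22.2], [-17.8, -13.7, 23.9]]
top head 576 [[32.1, -27.6, -9.3], [71.9, -1.9, 16.0], [100.4, 26.7, 23.9]]
   top plane slope [-1.2900e-01  7.0000e-03  2.6323e+01] 376
yaw -20.8
```

View pics/s6.png

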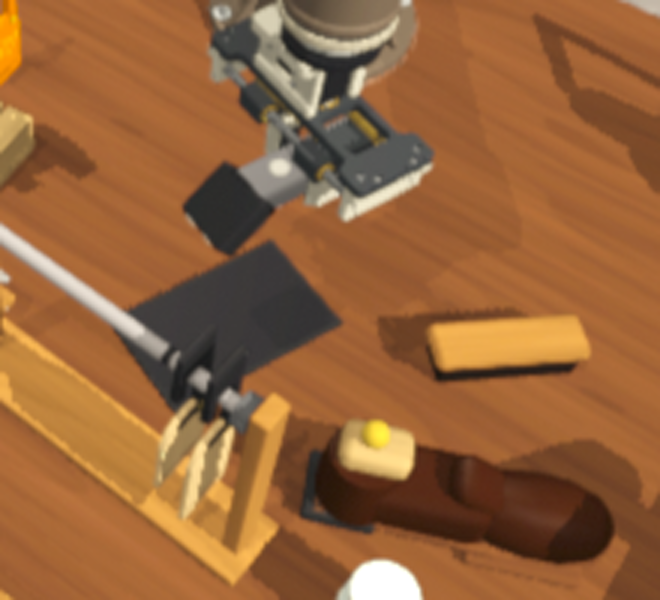

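```bash
cat >> sc.py <<'E'
def pitch():
    s=arm.observe();p=np.array(s['position'])*1000;Rt=R.from_rotvec(s['ee_rot']).as_matrix()
    yaw=np.arctan2(-Rt[1,0],-Rt[0,0]);ex=np.array([np.cos(yaw),np.sin(yaw)]);ey=np.array([-ex[1],ex[0]])
    for n in('scene','top'):
        im=grab(n);W=cloud(im)*1000;c=im['color'].astype(int)
        L=np.dstack([(W[...,:2]-p[:2])@ex,(W[...,:2]-p[:2])@ey,W[...,2]-p[2]])
        m=(abs(L[...,1])<16)&(abs(L[...,2]-20)<10)&(L[...,0]>15)&(L[...,0]<42)&(c.min(2)>80)
        Q=L[m]
        if len(Q)>10:
            A=np.c_[Q[:,:2],np.ones(len(Q))];f=np.linalg.lstsq(A,Q[:,2],rcond=None)[0];print(n,len(Q),'slope',f.round(3),np.median(Q,0).round(1))
        m=(abs(L[...,1])<20)&(L[...,0]>50)&(L[...,0]<110)&(L[...,2]>-30)&(L[...,2]<26);Q=L[m]
        for a in(55,65,75,85,95):
            q=Q[abs(Q[:,0]-a)<5];print('  x',a,len(q),np.median(q[:,2]).round(1) if len(q) else '')
E
python3 -c "
from sc import *
pitch()
im=grab('scene');W=cloud(im);D=dict(W=W,c=im['color'])
P=sel(D,(370,320,530,420),0.0,.009,lambda c:c.max(2)<85);P=P[(P[:,0]>.3)&(P[:,0]<.56)&(P[:,1]>.06)&(P[:,1]<.27)];rect('pad',P)
go([501,-149,165.6],166)
"
```

```text
scene 114 slope [-7.9000e-02  8.0000e-03  2.4736e+01] [28.4  1.2 22.4]
  x 55 26 23.9
  x 65 51 23.0
  x 75 79 15.8
  x 85 80 8.1
  x 95 77 -1.3
top 59 slope [-3.4000e-02  6.0000e-03  2.2622e+01] [37.   3.1 21.5]
  x 55 63 22.1
  x 65 52 23.5
  x 75 69 16.2
  x 85 68 8.6
  x 95 68 -0.2
pad 1569 rect [439.8 174.4] [136.4 202.2] 72.4 mean [424.2 170.1   5. ]
t 32.4 pos [433.2 208.4 259.8] yaw 159.2 tz [-0.001 -0.    -1.   ] F [ 0.3  0.2 -2.9] w 37.8 g 30.0 q [ 0.15  0.3  -0.87  1.83  0.25  1.13  0.39]
  shift mm [-190.6 -309.8   94.2]
  spin rad -0.119 or 3.022
```

Request:
jog_arm(
  moves=[
    [-0.191, -0.31, 0, -0.119],
    [-0.191, -0.31, 0, -0.119],
    [-0.191, -0.31, 0, -0.119],
    [-0.191, -0.31, 0, -0.119],
    [-0.191, -0.31, 0, -0.119],
    [-0.191, -0.31, 0, -0.119],
    [-0.191, -0.31, 0, -0.119],
    [-0.191, -0.31, 0, -0.119],
    [-0.191, -0.31, 0.04, -0.119],
    [-0.191, -0.31, 0.07, -0.119],
    [-0.191, -0.31, 0.094, -0.119],
    [-0.191, -0.31, 0.094, -0.119],
    [-0.191, -0.31, 0.094, -0.119],
    [-0.191, -0.31, 0.094, -0.119],
  ],
)

```text
clock: 34.12
position: [0.5023, -0.149, 0.1675]
ee_rot: [0.383, 3.116, -0.001]
force: [0.5, -0.2, -2.8]
width: 0.409
gripper_force: 30.0
```

```bash
python3 -c "
from sc import *
go([501,-149,165.6],166)
pitch()
# card label relation seen now
for n in('scene','top'):
    im=grab(n);W=cloud(im)*1000;D=dict(W=W/1000,c=im['color'])
    b=(225,305,285,355) if n=='scene' else (465,150,530,205)
    P=sel(D,b,.055,.115)*1000;P=P[P[:,0]>630];q=P
    for _ in range(4):
        k=np.linalg.svd(q-q.mean(0),full_matrices=False)[2][2];k*=np.sign(k[2]);q=q[abs((q-q.mean(0))@k)<3]
    print(n,len(q),'normal',k.round(3),'elev',np.degrees(np.arcsin(k[2])).round(1),'yaw',np.degrees(np.arctan2(-k[1],-k[0])).round(1),'x on plane at y=-190.5,z=85:',(q.mean(0)[0]-(k[1]*(-190.5-q.mean(0)[1])+k[2]*(85-q.mean(0)[2]))/k[0]).round(1))
    yy=np.array([-k[1],k[0],0])/np.hypot(*k[:2]);t=(q-q.mean(0))@yy;print('  lateral mid',(q.mean(0)+yy*(t.max()+t.min())/2).round(1),np.ptp(t).round(1))
s2=grab('scene');cv2.imwrite('pics/s7.png',cv2.resize(s2['color'][150:250,130:260,::-1],(780,600),interpolation=2))
"
```

```text
t 34.1 pos [ 502.3 -149.   167.5] yaw 166.0 tz [ 0.002 -0.001 -1.   ] F [ 0.5 -0.2 -2.8] w 37.6 g 30.0 q [ 0.72  0.44 -0.71  1.87  0.35  0.96  1.18]
  shift mm [ 1.2 -0.3  1.9]
  spin rad -0.0 or 3.142
scene 76 slope [-5.1000e-02 -4.0000e-03  2.4102e+01] [30.2  2.1 22.7]
  x 55 14 23.2
  x 65 28 22.6
  x 75 50 16.6
  x 85 49 8.7
  x 95 51 -0.1
  x 55 0 
  x 65 0 
  x 75 0 
  x 85 0 
  x 95 0 
scene 95 normal [-0.7    0.188  0.689] elev 43.6 yaw -15.0 x on plane at y=-190.5,z=85: 668.8
  lateral mid [ 655.1 -185.8   69.8] 100.9
top 668 normal [-0.741  0.182  0.646] elev 40.3 yaw -13.8 x on plane at y=-190.5,z=85: 668.2
  lateral mid [ 669.2 -190.5   86.2] 99.8
```

View pics/s7.png

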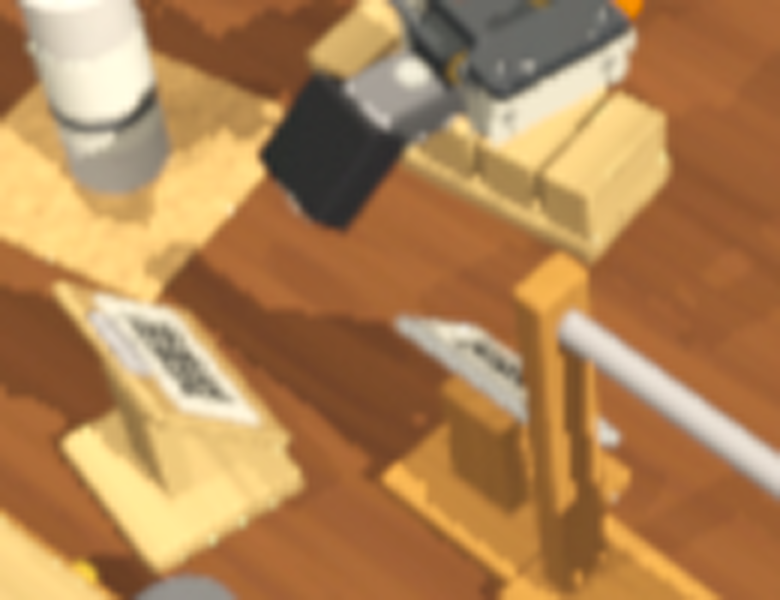

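The head points at the job card; the label is at crop (185,365). I correct the height and hold still.

Request:
jog_arm(
  moves=[
    [0, 0, 0.0015, 0],
    [0, 0, 0.0015, 0],
    [0, 0, 0.0015, 0],
    [0, 0, 0.0015, 0],
    [0, 0, 0.0015, 0],
    [0, 0, 0.0015, 0],
    [0, 0, 0.0015, 0],
    [0, 0, 0.0015, 0],
    [0, 0, 0.0015, 0],
    [0, 0, 0.0015, 0],
    [0, 0, 0.0015, 0],
    [0, 0, 0.0015, 0],
    [0, 0, 0.0015, 0],
    [0, 0, 0.0015, 0],
    [0, 0, 0.0015, 0],
    [0, 0, 0.0015, 0],
    [0, 0, 0.0015, 0],
    [0, 0, 0.0015, 0],
    [0, 0, 0.0015, 0],
    [0, 0, 0.0015, 0],
  ],
)

```text
clock: 36.88
position: [0.5015, -0.1493, 0.1647]
ee_rot: [0.384, 3.118, -0.0]
force: [-0.7, -0.3, -2.3]
width: 0.411
gripper_force: 30.0
```

```bash
python3 -c "
from sc import *
go([502,-148.8,165.6],166)"
```

```text
t 36.9 pos [ 501.5 -149.3  164.7] yaw 166.0 tz [ 0. -0. -1.] F [-0.7 -0.3 -2.3] w 37.7 g 30.0 q [ 0.72  0.45 -0.71  1.87  0.35  0.96  1.18]
  shift mm [-0.4  0.6 -0.9]
  spin rad -0.001 or 3.141
```

Request:
jog_arm(
  moves=[
    [0, 0, 0, 0],
    [0, 0, 0, 0],
    [0, 0, 0, 0],
    [0, 0, 0, 0],
    [0, 0, 0, 0],
    [0, 0, 0, 0],
    [0, 0, 0, 0],
    [0, 0, 0, 0],
    [0, 0, 0, 0],
    [0, 0, 0, 0],
  ],
)

```text
clock: 38.12
position: [0.5015, -0.1493, 0.1647]
ee_rot: [0.384, 3.118, -0.0]
force: [0.6, -0.0, -2.4]
width: 0.409
gripper_force: 30.0
```

```bash
python3 -c "
from sc import *
for n in('top',):
    im=grab(n);W=cloud(im)*1000;D=dict(W=W/1000,c=im['color'])
    P=sel(D,(398,210,455,245),.055,.115)*1000;q=P
    for _ in range(4):
        k=np.linalg.svd(q-q.mean(0),full_matrices=False)[2][2];k*=np.sign(k[2]);q=q[abs((q-q.mean(0))@k)<3]
    print(n,len(q),'normal',k.round(3),'elev',np.degrees(np.arcsin(k[2])).round(1),'yaw',np.degrees(np.arctan2(-k[1],-k[0])).round(1),'x at z=85:',(q.mean(0)[0]-(k[1]*(-59-q.mean(0)[1])+k[2]*(85-q.mean(0)[2]))/k[0]).round(1))
    yy=np.array([-k[1],k[0],0])/np.hypot(*k[:2]);t=(q-q.mean(0))@yy;print('  lateral mid',(q.mean(0)+yy*(t.max()+t.min())/2).round(1),np.ptp(t).round(1))
go([404.7,-49.5,165.6],176.9)"
```

```text
top 470 normal [-0.758  0.047  0.65 ] elev 40.6 yaw -3.5 x at z=85: 575.7
  lateral mid [579.6 -58.9  89.6] 99.2
t 38.2 pos [ 501.5 -149.3  164.7] yaw 166.0 tz [ 0.  0. -1.] F [-0.6 -0.2 -2.1] w 37.7 g 30.0 q [ 0.72  0.45 -0.71  1.87  0.35  0.96  1.18]
  shift mm [118.1  73.3  -0.9]
  spin rad -0.191 or 2.951
```

Request:
jog_arm(
  moves=[
    [0.118, 0.073, -0.001, -0.191],
    [0.118, 0.073, -0.001, -0.191],
    [0.118, 0.073, -0.001, -0.191],
    [0.118, 0.073, -0.001, -0.191],
    [0.118, 0.073, -0.001, -0.191],
    [0.118, 0.073, -0.001, -0.191],
    [0.118, 0.073, -0.001, -0.191],
    [0.118, 0.073, -0.001, -0.191],
  ],
)

```text
clock: 39.17
position: [0.4049, -0.05, 0.1656]
ee_rot: [-0.085, -3.14, -0.0]
force: [-0.4, 0.4, -2.8]
width: 0.415
gripper_force: 30.0
```

```bash
python3 -c "
from sc import *
go([404.7,-49.4,165.6],176.8)"
```

```text
t 39.2 pos [404.9 -50.  165.6] yaw 176.9 tz [-0.  0. -1.] F [-0.4  0.4 -2.8] w 38.1 g 30.0 q [ 0.72  0.28 -0.85  2.11  0.28  0.86  1.22]
  shift mm [0.2 0.6 0. ]
  spin rad 0.002 or -3.14
```

Request:
jog_arm(
  moves=[
    [0, 0, 0, 0],
    [0, 0, 0, 0],
    [0, 0, 0, 0],
    [0, 0, 0, 0],
    [0, 0, 0, 0],
    [0, 0, 0, 0],
    [0, 0, 0, 0],
    [0, 0, 0, 0],
    [0, 0, 0, 0],
    [0, 0, 0, 0],
    [0, 0, 0, 0],
    [0, 0, 0, 0],
    [0, 0, 0, 0],
    [0, 0, 0, 0],
    [0, 0, 0, 0],
    [0, 0, 0, 0],
    [0, 0, 0, 0],
    [0, 0, 0, 0],
    [0, 0, 0, 0],
    [0, 0, 0, 0],
  ],
)

```text
clock: 41.68
position: [0.4047, -0.0499, 0.1657]
ee_rot: [0.085, 3.14, 0.0]
force: [-0.7, 0.5, -1.6]
width: 0.41
gripper_force: 30.0
```

Request:
jog_arm(
  moves=[
    [0, 0, 0, 0],
    [0, 0, 0, 0],
    [0, 0, 0, 0],
    [0, 0, 0, 0],
    [0, 0, 0, 0],
    [0, 0, 0, 0],
    [0, 0, 0, 0],
    [0, 0, 0, 0],
  ],
)

```text
clock: 42.68
position: [0.4047, -0.0499, 0.1657]
ee_rot: [0.085, 3.14, -0.0]
force: [0.3, 1.0, -2.9]
width: 0.412
gripper_force: 30.0
```

```bash
python3 -c "
from sc import *
hue=lambda c:(c.max(2)<85)
for n in('top','scene'):
    im=grab(n);W=cloud(im);c=im['color'].astype(int)
    m=(c.max(2)<85)&(c.max(2)-c.min(2)<22)&(W[...,2]<.012)&(W[...,2]>-.002)&(W[...,0]>.3)&(W[...,0]<.57)&(W[...,1]>.05)&(W[...,1]<.29)
    k,lab,st,ce=cv2.connectedComponentsWithStats(m.astype(np.uint8));b=1+st[1:,4].argmax();rect(n,W[lab==b])
"
```

```text
top 2316 rect [436.6 165. ] [116.3 195.6] 68.7 mean [436.5 165.2   3.9]
scene 1497 rect [425.5 172.9] [119.2 172. ] 68.3 mean [413.7 173.8   5.2]
```

```bash
python3 -c "
from sc import *
go([422.6,170.4,32],158.8)"
```

```text
t 42.8 pos [404.7 -49.9 165.7] yaw 176.9 tz [ 0. -0. -1.] F [-0.3  0.5 -1.4] w 37.6 g 30.0 q [ 0.72  0.28 -0.85  2.11  0.28  0.86  1.22]
  shift mm [ -6.  220.9 133.7]
  spin rad 0.316 or -2.825
```

Request:
jog_arm(
  moves=[
    [-0.006, 0.221, 0, 0.316],
    [-0.006, 0.221, 0, 0.316],
    [-0.006, 0.221, 0, 0.316],
    [-0.006, 0.221, 0, 0.316],
    [-0.006, 0.221, 0, 0.316],
    [-0.006, 0.221, 0, 0.316],
    [-0.006, 0.221, 0.03, 0.316],
    [-0.006, 0.221, 0.06, 0.316],
    [-0.006, 0.221, 0.09, 0.316],
    [-0.006, 0.221, 0.11, 0.316],
    [-0.006, 0.221, 0.124, 0.316],
    [-0.006, 0.221, 0.13, 0.316],
    [-0.006, 0.221, 0.132, 0.316],
    [-0.006, 0.221, 0.132, 0.316],
    [-0.006, 0.221, 0.132, 0.316],
  ],
)

```text
clock: 44.65
position: [0.4229, 0.1706, 0.0342]
ee_rot: [0.578, 3.087, 0.001]
force: [0.5, -0.5, -2.5]
width: 0.415
gripper_force: 30.0
```

```bash
python3 -c "
from sc import *
go([422.6,170.4,30.6],158.8)"
```

```text
t 44.6 pos [422.9 170.6  34.2] yaw 158.8 tz [ 0.001  0.    -1.   ] F [ 0.5 -0.5 -2.5] w 38.1 g 30.0 q [-0.01  0.55 -0.65  2.14  0.58  0.62  0.13]
  shift mm [ 0.2 -0.4  3.6]
  spin rad 0.0 or -3.141
```

Request:
jog_arm(
  moves=[
    [0, 0, 0.001, 0],
    [0, 0, 0.002, 0],
    [0, 0, 0.003, 0],
    [0, 0, 0.003, 0],
    [0, 0, 0.003, 0],
  ],
)

```text
clock: 45.28
position: [0.4226, 0.1705, 0.0307]
ee_rot: [-0.578, -3.088, 0.0]
force: [-0.2, 0.5, -2.8]
width: 0.41
gripper_force: 30.0
```

Request:
jog_arm(
  moves=[
    [0, 0, 0, 0],
    [0, 0, 0, 0],
    [0, 0, 0, 0],
    [0, 0, 0, 0],
    [0, 0, -0.02, 0],
    [0, 0, -0.06, 0],
    [0, 0, -0.12, 0],
    [0, 0, -0.18, 0],
    [0, 0, -0.24, 0],
    [0, 0, -0.3, 0],
    [0.02, -0.25, -0.3, 0],
    [0.02, -0.25, -0.3, 0],
    [0.02, -0.25, -0.3, 0],
    [0.02, -0.25, -0.3, 0],
    [0.02, -0.25, -0.3, 0],
    [0.02, -0.25, -0.3, 0],
    [0.02, -0.25, -0.3, 0],
  ],
  hand=0.065,
)

```text
clock: 47.4
position: [0.3141, -0.0543, 0.3308]
ee_rot: [0.574, 3.089, 0.0]
force: [-0.8, -0.0, -0.3]
width: 0.708
gripper_force: 0.0
```

```bash
python3 -c "
from chk import *
go()
im=grab('top');W=cloud(im);D=dict(W=W,c=im['color'])
rect('scanner',sel(D,(255,240,365,370),.02,.06))
for n,b,lo,hi in(('jar',(140,190,200,240),.06,.09),('shoe',(95,235,245,320),.03,.2),('brush',(140,335,230,410),.03,.06),('cap',(540,190,640,290),.16,.19)):rect(n,sel(D,b,lo,hi))
a=cv2.resize(im['color'][:,:,::-1],(400,300),interpolation=cv2.INTER_AREA);s=grab('scene')['color'][:,:,::-1];O=np.zeros((600,800,3),np.uint8)
O[:300,:400]=a;O[:300,400:]=cv2.resize(s,(400,300),interpolation=cv2.INTER_AREA);O[300:,:400]=cv2.resize(s[190:320,260:433],(400,300),interpolation=2);O[300:,400:]=cv2.resize(im['color'][110:245,150:330,::-1],(400,300),interpolation=2);cv2.imwrite('pics/end.png',O)
"
```

```text
hook 242 [[-2.250e+01  7.700e+01  2.335e+02]
 [ 1.000e-01  8.460e+01  2.536e+02]
 [ 1.870e+01  1.127e+02  2.594e+02]] {np.float64(80.0): np.int64(123), np.float64(100.0): np.int64(2), np.float64(110.0): np.int64(117)}
plate 430 [[-27.6  79.8  56.5]
 [  6.8 108.3 105.3]
 [ 29.4 111.2 147.7]] {np.float64(80.0): np.int64(194), np.float64(110.0): np.int64(236)}
t 47.5 pos [314.  -54.3 330.7] yaw 159.0 tz [-0.  0. -1.] F [ 0.3 -0.4 -0.4] w 64.9 g 0.0 q [ 0.74 -0.15 -0.61  2.01 -0.09  1.25  1.36]
scanner 866 rect [437.1 165.8] [ 56.5 171.2] 68.2 mean [441.8 161.4  48.1]
jar 320 rect [616.6 430.4] [55.4 55.4] 0.6 mean [615.7 429.8  73.4]
shoe 1952 rect [487.2 439.6] [ 72.9 250.9] 23.9 mean [485.7 427.   77.1]
brush 802 rect [308.8 399.5] [ 48.  149.6] 43.2 mean [308.7 398.   41.5]
cap 229 rect [ 555.8 -369.5] [42.9 41.6] 13.9 mean [ 555.2 -368.2  172.9]
```

View pics/end.png

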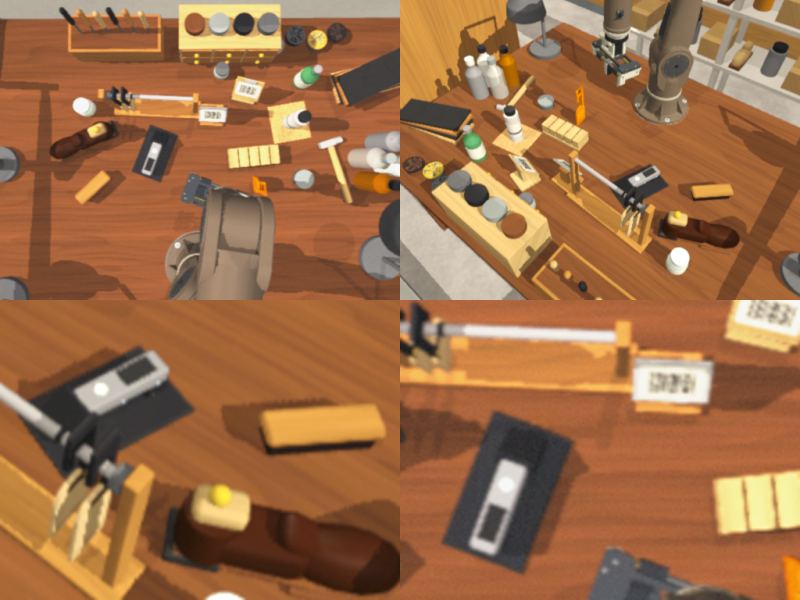

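The scanner lies lengthwise in the middle of its pad (crop 500,510). Both patterns hang at rail y≈79 and 107, between the ring (62) and the collar (125). The can stands on the mat, and the shoe, brush and jar have not moved. Handing in.

```bash
python3 -c "
from cell import arm
print(arm.sign_off())"
```

```text
the job is handed in; nothing more can be done
None
```

I handed in the job: the can stands on its mat, both patterns in the rack (1 and 4) hang between ring and collar, the scanner was held on the job card and then the rail label for over two seconds each (no read signal to confirm), and it lies back on its pad with everything released.

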